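# Prop the white board, then uncap the cleaner of unknown thread hand

### The job

Get the little white board ready for cleaning: lift it out of its wooden dock and lean it, on its long edge on the desk, against the far side of the green box file, sloping about 20 degrees. Then take the cap off the green-banded cleaner bottle - nobody knows whether its quarter-turn thread is ordinary or reversed, so try it both ways rather than force it - and finish while still holding the cap in the gripper, upright and about 10 cm above where it sat. Leave the blue bottle closed and all the other things where they are.

Things in the scene. Friction and masses are not known exactly. Their poses are not given: they have to be found in the camera images.
- board_center (a point): centre of the white board, a rigid framed panel 9 mm thick (its x), 150 mm long (its y) and 130 mm high (its z), 0.2 kg. It starts upright in the dock's slot, its lower edge 10 mm above the desk, so its top edge is 140 mm up; both faces are alike.
- board: the same board; origin at the middle of its lower edge, axes as for its centre
- dock: wooden block 70 (x) by 120 (y) by 34 mm high, fixed to the desk, with an open-topped slot along its y, 13 mm wide and 24 mm deep, in which the board stands; origin on the desk under its centre
- support: green box file, fixed to the desk: 50 (x) by 140 (y) by 75 mm high; origin on the desk under its centre. Its +x face is the far side, away from the robot, where the board is to lean
- support_edge (a point): middle of the top edge of the box file's far side, 75 mm above the desk; its x points away from the box file, square to that face. A board leaning at 20 degrees has its foot about 27 mm beyond this edge
- cap_green_center (a point): centre (half-way up) of the green cap: ribbed upright cylinder, 46 mm diameter, 46 mm high, 40 g, white pointer line on top along its x. On the bottle its top is 152 mm and its lower rim 106 mm above the desk; below that the bottle's shoulder slopes out to 68 mm diameter at 80 mm. While caught by its thread it lifts only 1.5 mm. Grip it lightly (about 20 N).
- cap_green: the same cap; origin at the centre of its lower rim. Thread: lugs caught under lips. The right way (clockwise or anticlockwise from above: hidden, changes each start) it turns easily, is free to lift straight up after 36 to 56 degrees of turn, and meets a stop at about 100: turn it some 75. The wrong way it meets a hard stop within 24 degrees: come back and turn it the other way.
- bottle_green: white cleaner bottle with a green band, 68 mm in diameter, on a dark round base 92 mm in diameter, fixed to the desk; origin on the desk on its axis. The neck under the cap reaches 148 mm above the desk; the cap lifted 42 mm or more is quite clear of it
- bottle_blue: look-alike bottle with a blue band and cap, same sizes, fixed; it stays closed. Which bottle stands on the left or right varies
- cap_blue: blue cap of the look-alike bottle, same sizes as the green one; origin at the centre of its lower rim; to be left alone
- mug: blue mug, 76 mm in diameter, 85 mm high, bystander; origin under its centre
- stapler: red and black stapler, 34 by 120 by 44 mm, bystander; origin under its centre
- case: black spectacle case, 60 by 140 by 35 mm, bystander; origin under its centre
- notes: block of yellow notes, 76 by 76 by 30 mm, bystander; origin under its centre
- tape: grey tape dispenser, 140 by 50 by 78 mm, bystander; origin under its centre
Not all that is in view belongs to the job. What is meant by the cap_green is not black, and is the larger of those in its own colour. Leave any red look-alike of the bottle_blue alone.

How it is judged (in metres and radians):
On the way, in this order (a step that is already met when the one before it is completed fails the run):
1. the board has been let go and leans at rest against the far side of the green box file (angle between board_center's own z axis and vertical between 0.12 and 0.62 rad and height (world z) of board_center below 0.08 m and angle between the x axis of board_center and the x axis of support, either way round below 0.7 rad and x of board_center in the frame of support above 0.025 m and contact force between board and support above 0.05 N and contact force between the fingers and board below 0.05 N and linear speed of board below 0.03 m/s), for 0.3 s.
2. the green cap is off its bottle and held up (height (world z) of cap_green_center above 0.19 m and contact force between the fingers and cap_green above 2 N and contact force between cap_green and bottle_green below 0.1 N and contact force between cap_green and bottle_blue below 0.1 N and contact force between cap_green and cap_blue below 0.1 N and contact force between cap_green and support below 0.1 N and contact force between cap_green and board below 0.1 N and angle between cap_green_center's own z axis and vertical below 0.5 rad), for 0.2 s.
At the end, for the whole second after the job is handed in: Board at rest, untouched, on the desk, leaning 7 to 35 degrees against the far side of the green box file; green cap held still by the fingers, upright within 28 degrees, centre at least 190 mm above the desk (60 mm above where it sat), touching nothing else (all of step 1 and all of step 2 and linear speed of cap_green below 0.03 m/s); the arm keeps its last pose, push and grip.
It fails at once if the blue bottle's cap is moved by more than 10 mm (distance of cap_blue from where it was at the start of the episode above 0.01 m).
It fails at once if a bystander (mug, stapler, spectacle case, notes, tape dispenser) is moved by more than 30 mm (distance of any of mug, stapler, case, notes, tape from where it was at the start of the episode above 0.03 m).
It also fails if it takes over 53 s, if anything falls off the work surface, if the arm or the gripper's body presses on something with over 40 N, if the wrist force passes 120 N, or if a joint passes its speed limit or range.

### The arm

A 6-joint arm with a two-finger parallel gripper is mounted at the origin on the work surface. World frame = base frame: x ahead of the robot, y to its left, z up, the work surface at z = 0. Lengths are in mm, angles in rad, forces in N, time in s.
With the tool pointing down it reaches from about 350 to 775 mm from the base axis. Payload 5.5 kg.
Tool frame: the origin (TCP) lies on the centre line of the jaws, within the pads' length; the fingertips stand 22 mm ahead of it and the grasp point (between the pads) lies 3 mm ahead of it (env.tip_extent is the distance from the TCP to the fingertips, in mm); y points along the fingers, x is the direction in which the jaws open and shut, and the axes are right-handed (so a half turn about y gives the same grasp; the last joint's range is limited). The gripper opens to 85 mm and grips with 20 to 120 N. Pads are 22 mm wide; open, the fingers measure 114 mm over their backs; the gripper's body (76 mm by 85 mm) begins 54 mm behind the grasp point. The pads swing forward as they close: fully open they stand 13 mm farther back than shut.
Start: joints at [1.04, 0.313, 0.046, 1.304, 0, 1.431], TCP at [219.06, 531.678, 253.323] pointing down, gripper open.
Joint ranges: [-2.76, 2.76], [-0.86, 1.69], [-1.03, 1.26], [-2.2, 2.34], [-1.47, 1.5], [-3.14, 3.14]. Speed limits (rad/s): [2.57, 2.57, 3.14, 3.14, 3.14, 3.14].

### API

Orientations are given as a unit quaternion [x, y, z, w].
In Python, from bench import env, imaging gives the robot as it stands. The module is installed in compiled form; this text tells all that it offers.
- The arm moves only by the shell command python3 -m inch 'ROWS' [OPENING]. ROWS is JSON, a list of rows, each a list of 6 numbers: the shift along the tool's x, y, z each as a share of 0.3 m, from -1 to 1, then the turn, a rotation vector about the tool's x, y, z each as a share of 1.5 rad, from -1 to 1. A call has 1 to 20 rows; each row shifts and turns the commanded pose from where the row before left it, along the tool's axes as they then stand; what a row does not reach is not made up. A row lasts 1/8 s, in which the tool goes at most 62.5 mm and 10.7 degrees, less where a joint would pass 70% of its speed; a pose out of reach is approached as far as the arm can. A call with a number of a shift or a turn outside -1 to 1 is refused whole. A call with a gripper value outside its range is refused whole. OPENING is the finger opening in mm, from 0 to 85.4, set as the call begins (- or left out, the last holds). The fingers move at their own pace and stop on an object; the grip force is fixed at half the most. Time passes only in rows, so rows that do not move let the fingers close. It gives the time, the measured TCP pose, the force and the opening at its end, in the units of the state.
- env.state(): the state, without advancing time (a new reading comes with each control period).
- imaging.camera(name): name is "side" or "top" or "wrist"; returns a dict with "frame" (480x640x3 uint8, red, green, blue), "z_map" (480x640 float32, mm along the optical axis (not along the pixel's ray), 0 where there is no reading), "K" (3x3 intrinsics, pixels), "k1" (the pictures are not rectified: a ray, as slopes to the right and down, at radius r is drawn at 1 + k1 r^2 times it, then the intrinsics apply), "origin" and "rotation" of the camera in the world. Camera axes: x right, y up, looking along -z (the intrinsics and any distortion apply to the point x, -y, -z); pixel columns grow to the right and rows downward; lengths in mm; the calibration is good to about 2 mm. A picture is of the moment at which its call begins.
- env.job_done(): hands the job in, once; it reports no verdict.
Trained networks look in a picture, given as the dict that the camera call returned (one of the last four; its "shot" number tells which), for a name from the list of things; names that differ only in an ending like _2 or _b are one class to them, and where a whole thing is asked for, a point or a joint stands for the part that bears it (a point fixed in the world has none). Each returns a list of dicts, best first, with "score" (0 to 1); they miss things now and then, are a little off and sometimes report something else, mostly with a low value. They report only what shows in the picture. A call takes as long as a camera call. They do not tell look-alikes from the thing itself.
- imaging.masks_of(name, picture): "mask" (480x640 bool, what is visible of it).
- imaging.tip_of(name, picture): "at" ([x, y, z] in mm, in the coordinates of the camera as it stood for that picture, good to about 4 mm: a listed point, or the origin of a listed thing).
The state is a dict: "time": time; "joints": joint angles; "joint_vel": joint speeds; "joint_efforts": joint torques, N m; "tcp_pos": TCP position; "eef_rot": TCP orientation; "force": force on the tool from outside, world axes, zero at the start; "moment": the same for the moment, N m; "finger_gap": opening from 0.0 (shut) to 1.0 (fully open).
Only numpy, scipy, OpenCV 4.12 (cv2) and the standard library are available. Lean on these libraries where they do the work, as an engineer would, in place of code of your own. Each camera call takes 0.05 s, during which the arm holds its last target.

## Working session

There is one attempt and no reset: what is moved stays moved. The work goes in short steps, Python scripts to look and compute and a shell command to move; the robot and the scene stay as the last step left them, time stands still between calls to the robot, and variables do not carry over. Pictures are saved under pics/ and viewed, and the job is handed in when it is done.

```bash
mkdir -p pics; ls
python3 - <<'E'
from bench import env, imaging
import cv2, pickle
print(env.state(), env.tip_extent)
for n in ("side","top","wrist"):
    p=imaging.camera(n); pickle.dump(p,open(f"pics/{n}0.pkl","wb"))
    cv2.imwrite(f"pics/{n}0.png",p["frame"][:,:,::-1]); print(n,p["K"],p["k1"],p["origin"],p["rotation"],p["shot"])
E
```

```text
pics
{'time': 0.0, 'joints': array([ 1.04039432e+00,  3.14011440e-01,  4.49998493e-02,  1.30358399e+00,
       -2.51751212e-05,  1.43124072e+00]), 'joint_vel': array([-6.22027641e-04, -1.77469749e-03, -6.77099034e-04,  1.12374690e-03,
        9.55817161e-05,  1.77946419e-03]), 'joint_efforts': array([ 1.26236660e-04, -4.80628502e+01,  2.98531044e+01,  1.93660380e-02,
        3.73982147e-06, -1.33188743e-05]), 'tcp_pos': array([218.81749017, 531.24398702, 252.41107532]), 'eef_rot': array([ 0.58785834,  0.39282298, -0.3939606 , -0.58728845]), 'force': array([-0.03151272, -0.86345456, -0.48516186]), 'moment': array([-0.06009923,  0.02676352,  0.01872727]), 'finger_gap': 0.9952765943078803} 22.0
side [[611.85383526   0.         310.76384822]
 [  0.         611.85383526 238.14862264]
 [  0.           0.           1.        ]] -0.1285466610294267 [   2.57306338 -826.66647238 1027.55575286] [ 0.36911189 -0.12403609 -0.2844291   0.87605453] 1
top [[474.23722605   0.         316.55049835]
 [  0.         474.23722605 242.34312101]
 [  0.           0.           1.        ]] -0.10737180955820053 [ 514.33083065  -72.70724181 1171.15036046] [-0.00736314  0.01347637  0.71589543 -0.69803861] 2
wrist [[388.88073047   0.         315.80711536]
 [  0.         388.88073047 237.09688246]
 [  0.           0.           1.        ]] -0.04582590767206165 [142.59396769 562.07476878 372.56698826] [-0.13407335 -0.08917195  0.54928355  0.81997578] 3
```

View pics/side0.png

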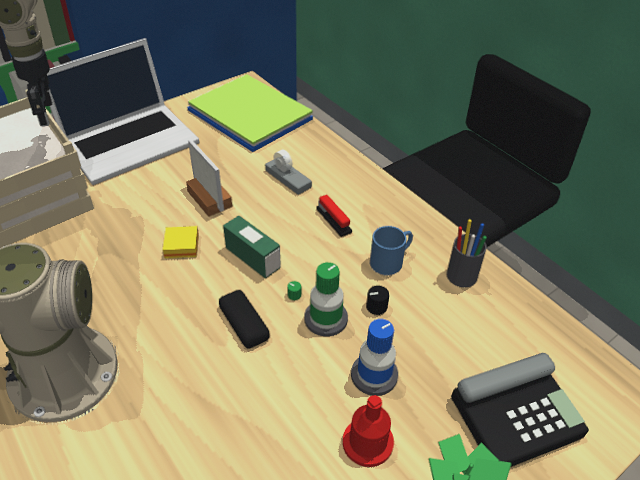

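View pics/top0.png

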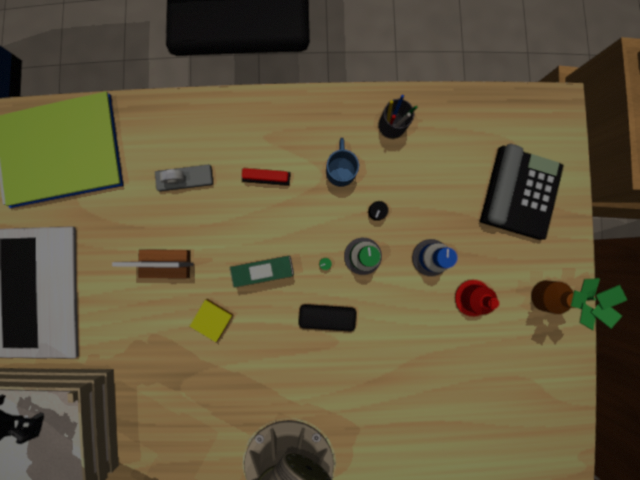

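View pics/wrist0.png

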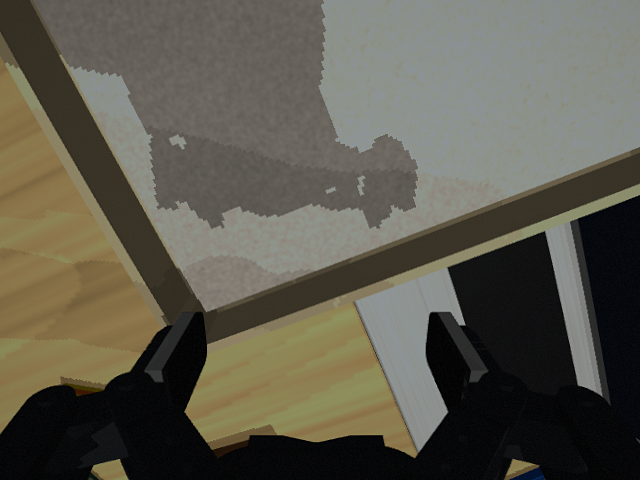

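```bash
cat > h.py <<'E'
import numpy as np, cv2
from scipy.spatial.transform import Rotation as R
def rays(p):
    k=p["K"];v,u=np.mgrid[0:480,0:640].astype(float)
    pts=np.stack([u.ravel(),v.ravel()],1)[:,None]
    q=cv2.undistortPoints(pts,k,np.array([p["k1"],0,0,0,0.]))[:,0]
    return q.reshape(480,640,2)
def cloud(p):
    q=rays(p);z=p["z_map"].astype(float)
    c=np.stack([q[...,0]*z,-q[...,1]*z,-z],-1)
    w=c@R.from_quat(p["rotation"]).as_matrix().T+p["origin"]
    w[z==0]=np.nan
    return w
def toworld(p,a): return R.from_quat(p["rotation"]).apply(a)+p["origin"]
E
cat > look.py <<'E'
import sys
from bench import env, imaging
from h import *
import numpy as np
np.set_printoptions(precision=1,suppress=True)
for cam in ("top","side"):
    p=imaging.camera(cam)
    for n in sys.argv[1:]:
        for d in imaging.tip_of(n,p)[:3]:
            print(cam,n,round(d["score"],2),toworld(p,d["at"]))
E
python3 look.py board_center board dock support support_edge cap_green_center cap_green bottle_green cap_blue mug notes tape stapler case
python3 - <<'E'
import pickle
from h import *
from bench import imaging
np.set_printoptions(precision=1,suppress=True)
for cam in ("top","side"):
    p=imaging.camera(cam);w=cloud(p)
    print(cam,"desk z",np.nanmedian(w[340:360,150:190] if cam=="top" else w[380:400,200:220],(0,1)))
    for n in ("board","support","dock","cap_green"):
        for d in imaging.masks_of(n,p)[:2]:
            m=d["mask"];q=w[m];q=q[~np.isnan(q[:,0])]
            print(cam,n,round(d["score"],2),m.sum(),np.argwhere(m).mean(0),"min",np.percentile(q,2,0),"max",np.percentile(q,98,0))
            top=q[q[:,2]>np.percentile(q[:,2],97)-4]
            (c,s,a)=cv2.minAreaRect(top[:,:2].astype(np.float32)); print("  top z",np.median(top[:,2]),"rect",np.array(c),np.array(s),a,len(top),top.mean(0))
E
```

```text
top board_center 0.77 [506.8 296.4  79.8]
top board 0.66 [505.6 296.4  12.8]
top dock 0.67 [507.2 290.8  -0.6]
top support_edge 0.57 [509.1  52.7  77.9]
top cap_green_center 0.88 [ 510.6 -192.2  129.9]
top cap_green_center 0.43 [ 492.2 -103.3   13.2]
top cap_green 0.88 [ 514.1 -197.5  109.1]
top cap_green 0.67 [ 617.6 -236.5    2.3]
top cap_green 0.61 [ 501.6 -107.     2.3]
top bottle_green 0.79 [ 515.6 -194.6    1.4]
top cap_blue 0.87 [ 509.2 -365.   105.4]
top mug 0.69 [503.7 298.8  15.1]
top mug 0.67 [ 727.7 -147.    -0.2]
top notes 0.71 [372.4 176.5  -1.2]
top tape 0.84 [719.3 240.1   2.6]
top stapler 0.96 [714.2  42.7   0.2]
top case 0.57 [ 364.1 -108.1   -0.4]
top case 0.57 [507.6 287.9  -1.1]
top case 0.18 [510.   50.9  75.9]
side board_center 0.9 [506.8 302.4  77.5]
side board_center 0.31 [502.3 296.2  10.8]
side board_center 0.27 [481.3  51.2   3.5]
side board 0.8 [504.  297.2  16. ]
side dock 0.57 [505.3 292.4  -0. ]
side dock 0.16 [ 509.  -195.2   -1.8]
side support 0.63 [480.   50.8   5.5]
side support 0.62 [716.   36.1   2.9]
side support_edge 0.89 [506.1  54.1  74.4]
si
[... 2339 characters left out ...]
 max [515.8 116.4  79.6]
  top z 76.95464682833153 rect [481.  47.] [ 52.  141.4] 9.843013763427734 647 [480.9  46.8  77.2]
side dock 0.57 725 [197.3 206.5] min [468.8 229.5   4.6] max [535.5 347.6  39.2]
  top z 36.76175859627301 rect [503.  289.8] [ 68.  123.5] 0.14581993222236633 239 [490.3 281.6  37. ]
side cap_green 0.89 565 [299.6 377.1] min [ 598.7 -255.3    0.7] max [ 642.8 -212.8   50.4]
  top z 47.61558884388808 rect [ 620.9 -233.6] [40.5 42.8] 44.44841766357422 175 [ 620.  -236.    47.9]
side cap_green 0.66 639 [278.1 327.3] min [ 488.8 -218.1  109.8] max [ 531.  -176.4  155.4]
  top z 153.06604711375866 rect [ 511.2 -197.1] [44.3 43.7] 78.55071258544922 238 [ 511.3 -196.9  153.3]
```

```bash
cat > go.py <<'E'
# usage: go.py x y z  jx_yaw_deg tilt_deg nrows : target TCP, jaw dir yaw; prints rows
import sys
from bench import env
from h import *
np.set_printoptions(precision=3,suppress=True)
x,y,z,yaw,tilt=map(float,sys.argv[1:6])
s=env.state(); r0=R.from_quat(s["eef_rot"])
print("tcp",s["tcp_pos"],"axes x",r0.as_matrix()[:,0],"y",r0.as_matrix()[:,1],"gap",s["finger_gap"],"t",s["time"],"F",s["force"],"j",s["joints"])
X=np.array([np.cos(np.radians(yaw)),np.sin(np.radians(yaw)),0]);Y=np.array([0,0,-1.])
# two choices of jaw x
for sg in (1,-1):
    M=np.stack([sg*X,Y,np.cross(sg*X,Y)],1)
    # tilt about horizontal axis k=z x X : approach dir gets +sin(tilt)*X
    k=np.cross([0,0,1],X); T=R.from_rotvec(-k*np.radians(tilt))*R.from_matrix(M)
    d=r0.inv().apply(np.array([x,y,z])-s["tcp_pos"]); rv=(r0.inv()*T).as_rotvec()
    print(sg,"appr",T.as_matrix()[:,1],"total shift/0.3",d/300,"turn/1.5",rv/1.5,"deg",np.degrees(rv),"minrows",np.linalg.norm(d)/62.5,np.degrees(np.linalg.norm(rv))/10.7)
    # commute: after turn, shift in target frame
    print("   shift in target frame",T.inv().apply(np.array([x,y,z])-s["tcp_pos"])/300)
E
python3 go.py 505.5 295 220 -2 0
```

```text
tcp [219.058 531.692 253.327] axes x [0.381 0.925 0.   ] y [ 0.  0. -1.] gap 0.997664964466342 t 2.15 F [-0.142  0.505  0.457] j [ 1.04   0.313  0.046  1.304 -0.     1.431]
1 appr [ 0.  0. -1.] total shift/0.3 [-0.366  0.111 -1.183] turn/1.5 [-0.    0.81  0.  ] deg [-0.001 69.612  0.007] minrows 5.969147967479843 6.5057606663702305
   shift in target frame [ 0.982  0.111 -0.755]
-1 appr [ 0. -0. -1.] total shift/0.3 [-0.366  0.111 -1.183] turn/1.5 [ 0.    -1.284  0.   ] deg [   0.008 -110.388    0.002] minrows 5.969147967479843 10.316669281220644
   shift in target frame [-0.982  0.111  0.755]
```

```bash
python3 -m inch '[[0,0,0,0,0.116,0],[0,0,0,0,0.116,0],[0,0,0,0,0.116,0],[0,0,0,0,0.116,0],[0,0,0,0,0.116,0],[0,0,0,0,0.116,0],[0,0,0,0,0.114,0],[0.123,0,-0.094,0,0,0],[0.123,0,-0.094,0,0,0],[0.123,0,-0.094,0,0,0],[0.123,0,-0.094,0,0,0],[0.123,0,-0.094,0,0,0],[0.123,0,-0.094,0,0,0],[0.123,0,-0.094,0,0,0],[0.122,0,-0.095,0,0,0],[0,0,0,0,0,0]]' 50; python3 go.py 505.5 295 134 -2 0 | head -3
python3 - <<'E'
from bench import imaging
import cv2
p=imaging.camera("wrist");cv2.imwrite("pics/w1.png",p["frame"][:,:,::-1])
from h import *
w=cloud(p); 
for d in imaging.masks_of("board",p)[:2]:
    q=w[d["mask"]];q=q[q[:,2]>134]; print(d["score"],len(q),cv2.minAreaRect(q[:,:2].astype(np.float32)) if len(q) else 0, np.median(q,0))
E
```

```text
time: 4.15
tcp_pos: [508.2, 293.4, 252.9]
eef_rot: [0.707, -0.014, 0.014, -0.707]
force: [0.2, 0.8, 1.2]
finger_gap: 0.582
tcp [508.247 293.442 252.867] axes x [ 0.999 -0.04   0.   ] y [ 0. -0. -1.] gap 0.582493644387962 t 4.15 F [0.178 0.845 1.16 ] j [ 0.387  0.336  0.078  1.312 -0.     1.997]
1 appr [ 0.  0. -1.] total shift/0.3 [-0.01   0.396  0.005] turn/1.5 [ 0.    -0.003  0.   ] deg [ 0.013 -0.267  0.024] minrows 1.902537020118088 0.025078414939223012
   shift in target frame [-0.009  0.396  0.005]
```

View pics/w1.png

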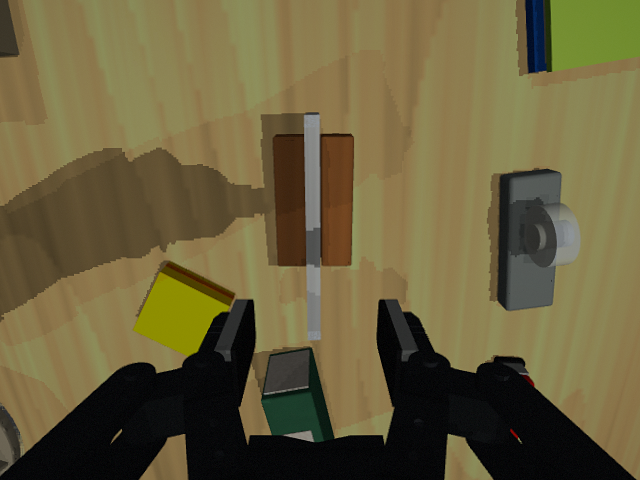

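```bash
python3 -m inch '[[-0.01,0.09,0.005,0,0,0],[0,0.09,0,0,0,0],[0,0.09,0,0,0,0],[0,0.07,0,0,0,0],[0,0.04,0,0,0,0],[0,0.016,0,0,0,0],[0,0,0,0,0,0]]' 50; python3 -m inch '[[0,0,0,0,0,0],[0,0,0,0,0,0],[0,0,0,0,0,0],[0,0,0,0,0,0],[0,0,0,0,0,0]]' 0
```

```text
time: 5.12
tcp_pos: [502.9, 297.6, 134.9]
eef_rot: [-0.707, 0.012, -0.012, 0.707]
force: [0.6, 0.2, 0.8]
finger_gap: 0.587
time: 5.75
tcp_pos: [503.8, 297.4, 135.3]
eef_rot: [-0.707, 0.012, -0.013, 0.707]
force: [0.9, 0.1, 4.8]
finger_gap: 0.088
```

```bash
python3 -m inch '[[0,-0.02,0,0,0,0],[0,-0.05,0,0,0,0],[0,-0.08,0,0,0,0],[0,-0.09,0,0,0,0],[0,-0.09,0,0,0,0],[0,-0.06,0,0,0,0],[0,0,0,0,0,0]]'; python3 go.py 517 54 250 9.9 0 | head -3;python3 go.py 517 54 250 9.9 20 | head -3
```

```text
time: 6.62
tcp_pos: [502.6, 297.4, 252.8]
eef_rot: [-0.707, 0.012, -0.012, 0.707]
force: [0.4, -0.5, -3.7]
finger_gap: 0.092
tcp [502.643 297.391 252.85 ] axes x [ 0.999 -0.035  0.   ] y [ 0.001  0.001 -1.   ] gap 0.09226710275890715 t 6.625 F [ 0.422 -0.478 -3.713] j [0.397 0.33  0.069 1.309 0.001 2.002]
1 appr [ 0.  0. -1.] total shift/0.3 [ 0.076  0.009 -0.809] turn/1.5 [-0.001 -0.138  0.   ] deg [ -0.048 -11.896   0.033] minrows 3.901287566214211 1.1118219864672958
   shift in target frame [-0.092  0.009 -0.807]
tcp [502.643 297.391 252.85 ] axes x [ 0.999 -0.035  0.   ] y [ 0.001  0.001 -1.   ] gap 0.09226710275890715 t 6.625 F [ 0.422 -0.478 -3.713] j [0.397 0.33  0.069 1.309 0.001 2.002]
1 appr [ 0.337  0.059 -0.94 ] total shift/0.3 [ 0.076  0.009 -0.809] turn/1.5 [ 0.024 -0.137 -0.231] deg [  2.029 -11.783 -19.895] minrows 3.901287566214211 2.1692959331851775
   shift in target frame [-0.09  -0.023 -0.807]
```

```bash
python3 -m inch '[[0,0,-0.05,0.006,-0.034,-0.057],[0,0,-0.08,0.006,-0.034,-0.058],[0,0,-0.1,0.006,-0.034,-0.058],[0,0,-0.12,0.006,-0.035,-0.058],[0,0,-0.12,0,0,0],[0,0,-0.12,0,0,0],[0,0,-0.1,0,0,0],[-0.05,0,-0.07,0,0,0],[0,0,-0.03,0,0,0],[0,0,0,0,0,0]]'; python3 go.py 510 53.5 170 9.9 20 | head -3
```

```text
time: 7.88
tcp_pos: [517.5, 59.9, 244.9]
eef_rot: [-0.683, -0.181, -0.062, 0.705]
force: [0.5, 0.2, -2.9]
finger_gap: 0.094
tcp [517.493  59.916 244.948] axes x [0.927 0.16  0.339] y [ 0.334  0.059 -0.941] gap 0.09360378203798872 t 7.875 F [ 0.452  0.216 -2.911] j [-0.086 -0.048 -0.457  0.826  0.087  1.328]
1 appr [ 0.337  0.059 -0.94 ] total shift/0.3 [-0.111  0.225 -0.017] turn/1.5 [-0.    -0.001 -0.002] deg [-0.017 -0.075 -0.155] minrows 1.2095082823491523 0.016170699587952538
   shift in target frame [-0.112  0.225 -0.017]
```

```bash
python3 -m inch '[[-0.02,0.04,-0.007,0,0,0],[-0.03,0.06,-0.01,0,0,0],[-0.03,0.065,0,0,0,0],[-0.022,0.045,0,0,0,0],[-0.01,0.015,0,0,0,0],[0,0,0,0,0,0]]'; python3 go.py 510 53.5 170 9.9 20 | head -3
python3 - <<'E'
from bench import imaging
import cv2
from h import *
from scipy.spatial.transform import Rotation as R
p=imaging.camera("side");cv2.imwrite("pics/s2.png",p["frame"][:,:,::-1])
w=cloud(p); 
ax=np.array([.985,.172])
for d in imaging.masks_of("board",p)[:2]:
    q=w[d["mask"]];q=q[np.isfinite(q[:,0])]; print(d["score"],len(q)); 
    u=(q[:,:2]-[507,53])@ax
    # fit plane
    from numpy.linalg import svd
    k=(abs(u)<70)&(abs(q[:,1]-53)<90); q=q[k]; c=np.median(q,0); n=svd(q-c,full_matrices=False)[2][2]; print(c,n,np.percentile(q,[2,98],0),np.percentile(u[k],[2,50,98]))
E
```

```text
time: 8.62
tcp_pos: [509.9, 54.1, 170.2]
eef_rot: [-0.683, -0.182, -0.061, 0.705]
force: [0.9, 0.7, -2.8]
finger_gap: 0.087
tcp [509.928  54.069 170.25 ] axes x [0.926 0.162 0.34 ] y [ 0.335  0.059 -0.94 ] gap 0.08688941611333341 t 8.625 F [ 0.887  0.72  -2.832] j [-0.102 -0.007 -0.612  0.631  0.093  1.311]
1 appr [ 0.337  0.059 -0.94 ] total shift/0.3 [-0.     0.001 -0.002] turn/1.5 [-0.     0.    -0.001] deg [-0.026  0.026 -0.129] minrows 0.010008921633465043 0.012493941864416928
   shift in target frame [-0.     0.001 -0.002]
0.67 1671
  return _methods._mean(a, axis=axis, dtype=dtype,
  ret = um.true_divide(
Traceback (most recent call last):
IndexError: index 2 is out of bounds for axis 0 with size 0
```

View pics/s2.png

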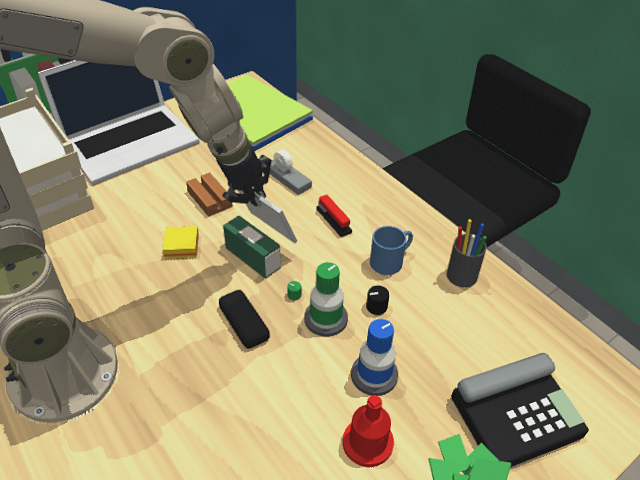

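```bash
python3 -m inch '[[-0.013,0.036,0,0,0,0],[-0.018,0.05,0,0,0,0],[-0.013,0.036,0,0,0,0],[-0.006,0.016,0,0,0,0],[0,0,0,0,0,0],[0,0,0,0,0,0]]'; python3 go.py 507 53 119 9.9 20 | head -3
python3 - <<'E'
from bench import imaging
import cv2
p=imaging.camera("side");f=p["frame"][120:320,150:390];cv2.imwrite("pics/s3.png",cv2.resize(f,None,fx=3,fy=3)[:,:,::-1])
E
```

```text
time: 9.48
tcp_pos: [510.8, 53.5, 127.3]
eef_rot: [-0.683, -0.182, -0.062, 0.704]
force: [0.3, 0.2, -3.2]
finger_gap: 0.093
tcp [510.802  53.536 127.288] axes x [0.926 0.161 0.342] y [ 0.337  0.058 -0.94 ] gap 0.0931966539644365 t 9.475 F [ 0.302  0.213 -3.151] j [-0.103  0.041 -0.684  0.509  0.093  1.311]
1 appr [ 0.337  0.059 -0.94 ] total shift/0.3 [-0.021  0.022  0.   ] turn/1.5 [ 0. -0. -0.] deg [ 0.021 -0.006 -0.018] minrows 0.14615442651851143 0.0026726949869094285
   shift in target frame [-0.021  0.022  0.   ]
```

View pics/s3.png

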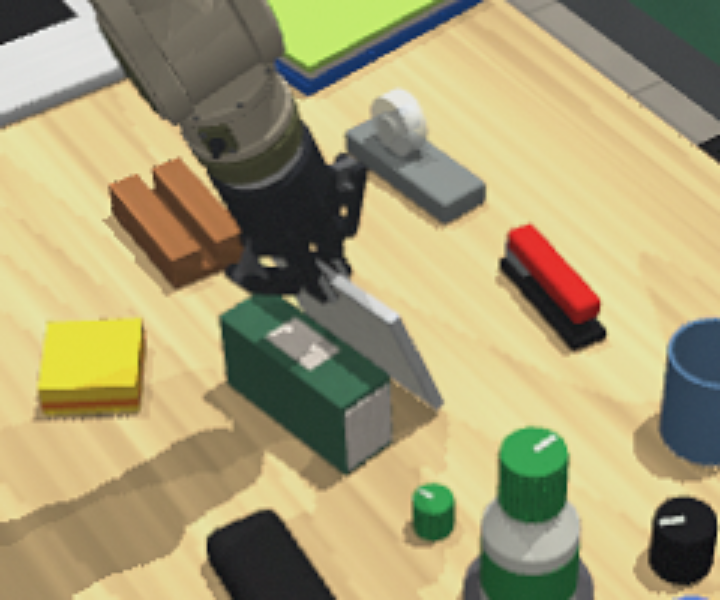

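```bash
python3 -m inch '[[-0.003,0.008,0,0,0,0],[-0.003,0.008,0,0,0,0],[0,0,0,0,0,0]]'; python3 -m inch '[[-0.001,0.004,0,0,0,0],[-0.001,0.004,0,0,0,0],[0,0,0,0,0,0]]'
```

```text
time: 9.9
tcp_pos: [510.0, 53.6, 121.4]
eef_rot: [-0.683, -0.182, -0.062, 0.704]
force: [0.8, 0.1, -3.1]
finger_gap: 0.097
time: 10.28
tcp_pos: [510.6, 53.6, 119.2]
eef_rot: [-0.683, -0.182, -0.062, 0.704]
force: [-0.3, 0.5, -2.3]
finger_gap: 0.096
```

```bash
python3 -m inch '[[-0.01,-0.0035,0,0,0,0],[-0.01,-0.0035,0,0,0,0],[-0.01,-0.0035,0,0,0,0],[0,0,0,0,0,0]]'; python3 -m inch '[[-0.001,0.004,0,0,0,0],[-0.001,0.004,0,0,0,0],[0,0,0,0,0,0]]'
```

```text
time: 10.78
tcp_pos: [500.9, 51.9, 119.2]
eef_rot: [-0.683, -0.182, -0.062, 0.704]
force: [0.8, -0.4, -2.2]
finger_gap: 0.095
time: 11.15
tcp_pos: [502.9, 52.0, 118.9]
eef_rot: [-0.683, -0.183, -0.063, 0.704]
force: [-6.9, -0.1, 12.9]
finger_gap: 0.091
```

```bash
python3 -m inch '[[0.001,-0.004,0,0,0,0],[-0.009,-0.0035,0,0,0,0],[0,0,0,0,0,0]]'; python3 -m inch '[[-0.007,-0.0025,0,0,0,0],[0,0,0,0,0,0]]'
```

```text
time: 11.52
tcp_pos: [499.5, 51.4, 118.8]
eef_rot: [-0.683, -0.183, -0.063, 0.704]
force: [0.2, 0.1, 3.7]
finger_gap: 0.094
time: 11.78
tcp_pos: [497.2, 51.0, 118.7]
eef_rot: [-0.683, -0.183, -0.063, 0.704]
force: [2.6, 0.7, 3.6]
finger_gap: 0.093
```

```bash
python3 -m inch '[[-0.006,-0.002,0,0,0,0],[0,0,0,0,0,0]]';python3 - <<'E'
from bench import imaging
import cv2
p=imaging.camera("side");f=p["frame"][120:320,150:390];cv2.imwrite("pics/s4.png",cv2.resize(f,None,fx=3,fy=3)[:,:,::-1])
E
```

```text
time: 12.02
tcp_pos: [496.5, 50.8, 119.0]
eef_rot: [-0.683, -0.183, -0.063, 0.704]
force: [8.5, 2.1, -2.0]
finger_gap: 0.095
```

View pics/s4.png

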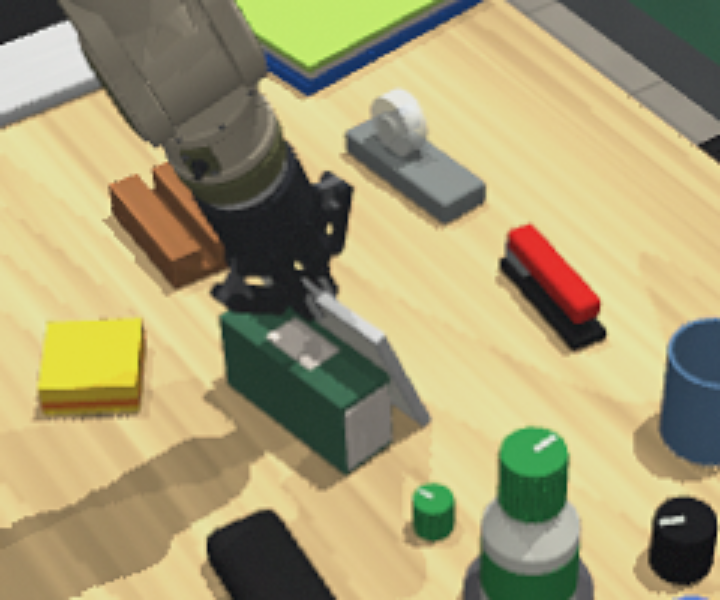

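```bash
python3 -m inch '[[0,0,0,0,0,0],[0,0,0,0,0,0],[0,0,0,0,0,0]]' 30;  python3 -m inch '[[0,-0.03,0,0,0,0],[0,-0.06,0,0,0,0],[0,-0.09,0,0,0,0],[0,-0.12,0,0,0,0],[0,-0.06,0,0,0,0],[0,0,0,0,0,0]]' 30
python3 - <<'E'
from bench import imaging
import cv2
p=imaging.camera("side");f=p["frame"][120:320,150:390];cv2.imwrite("pics/s5.png",cv2.resize(f,None,fx=3,fy=3)[:,:,::-1])
from h import *
for n in ("board_center","support_edge"):
  for d in imaging.tip_of(n,p)[:2]: print(n,d["score"],toworld(p,d["at"]))
E
python3 go.py 512 -195.5 240 0 0
```

```text
time: 12.45
tcp_pos: [493.2, 50.8, 117.0]
eef_rot: [-0.683, -0.181, -0.061, 0.705]
force: [-0.7, -0.7, 0.1]
finger_gap: 0.346
time: 13.2
tcp_pos: [458.7, 44.3, 221.4]
eef_rot: [-0.683, -0.183, -0.063, 0.704]
force: [0.6, -0.7, 0.0]
finger_gap: 0.352
board_center 0.85 [517.87841602  55.98398305  64.27517739]
board_center 0.47 [476.39481984  52.04349699   5.86598446]
support_edge 0.76 [510.56789918  52.72316096  75.03591077]
support_edge 0.6 [ 511.25348857 -194.82444433  104.12066764]
tcp [457.637  44.52  218.628] axes x [0.927 0.161 0.34 ] y [ 0.335  0.059 -0.94 ] gap 0.34916301334794303 t 13.35 F [-0.465 -0.413 -0.039] j [-0.143 -0.156 -0.616  0.779  0.106  1.273]
1 appr [ 0.  0. -1.] total shift/0.3 [ 0.063 -0.053 -0.819] turn/1.5 [-0.02   0.114  0.231] deg [-1.724  9.78  19.817] minrows 3.9524069898287837 2.071643990016176
   shift in target frame [ 0.181 -0.071 -0.8  ]
-1 appr [ 0.  0. -1.] total shift/0.3 [ 0.063 -0.053 -0.819] turn/1.5 [ 0.342 -1.951  0.03 ] deg [  29.369 -167.697    2.555] minrows 3.9524069898287837 15.912980772449263
   shift in target frame [-0.181 -0.071  0.8  ]
```

View pics/s5.png

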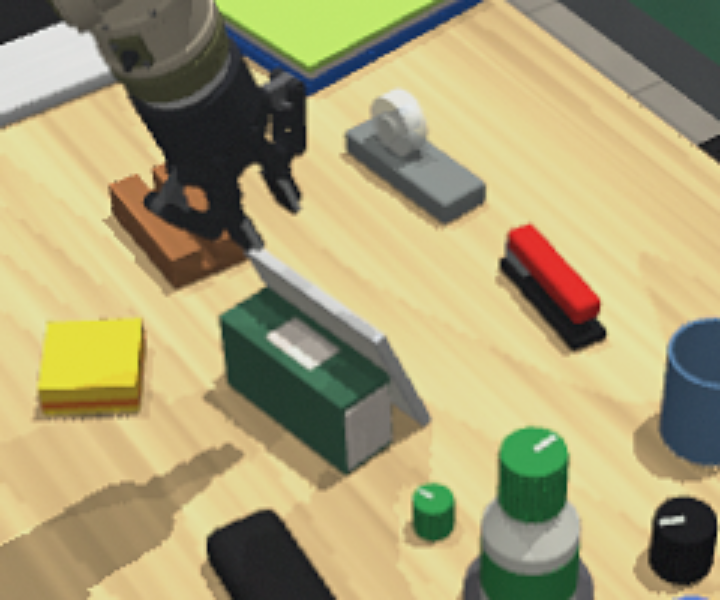

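```bash
python3 -m inch '[[0,-0.08,0,-0.006,0.038,0.077],[0,0,-0.05,-0.007,0.038,0.077],[0,0,-0.1,-0.007,0.038,0.077],[0.03,0,-0.13,0,0,0],[0.03,0,-0.13,0,0,0],[0.03,0,-0.13,0,0,0],[0.03,0,-0.11,0,0,0],[0.03,0,-0.09,0,0,0],[0.03,0,-0.05,0,0,0],[0,0,0,0,0,0]]' 72;  python3 go.py 512 -195.5 134 0 0 | head -3
python3 - <<'E'
from bench import imaging
import cv2
from h import *
p=imaging.camera("wrist");cv2.imwrite("pics/w2.png",p["frame"][:,:,::-1])
w=cloud(p)
for d in imaging.masks_of("cap_green",p)[:3]:
    q=w[d["mask"]];q=q[np.isfinite(q[:,0])];t=q[q[:,2]>148]; print(d["score"],len(t), t.mean(0) if len(t) else q.mean(0), cv2.minEnclosingCircle(t[:,:2].astype(np.float32)) if len(t) else 0)
for d in imaging.tip_of("cap_green_center",p)[:3]: print(d["score"],toworld(p,d["at"]))
E
```

```text
time: 14.6
tcp_pos: [507.7, -194.2, 240.5]
eef_rot: [-0.707, 0.001, 0.0, 0.707]
force: [0.2, -0.1, 0.4]
finger_gap: 0.838
tcp [ 507.734 -194.183  240.507] axes x [ 1.    -0.001 -0.001] y [-0.001  0.001 -1.   ] gap 0.8381367993259479 t 14.6 F [ 0.245 -0.096  0.42 ] j [-0.513  0.257 -0.061  1.254  0.     1.059]
1 appr [ 0.  0. -1.] total shift/0.3 [ 0.015  0.355 -0.005] turn/1.5 [-0.001 -0.001 -0.001] deg [-0.057 -0.052 -0.056] minrows 1.7056137950512573 0.008929581413876403
   shift in target frame [ 0.014  0.355 -0.004]
0.82 4396 [ 512.32217028 -195.21422524  151.41671478] ((512.0687866210938, -195.97715759277344), 23.17862892150879)
0.74 0 [ 496.00708638 -102.8296063    29.32935125] 0
0.65 0 [ 617.56530599 -229.49594844   37.02328995] 0
0.75 [ 510.32425797 -194.22272782  124.00071909]
0.67 [ 618.11742601 -232.50689507   22.18124422]
0.58 [ 496.79435261 -106.60267079   17.74410862]
```

View pics/w2.png

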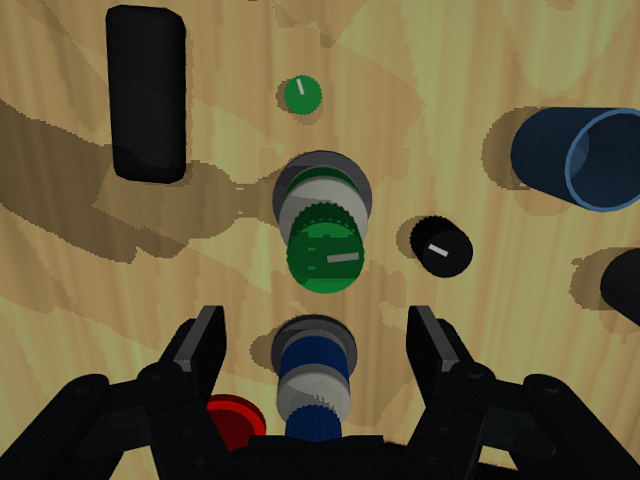

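```bash
python3 -m inch '[[0.014,0.06,-0.005,0,0,0],[0,0.08,0,0,0,0],[0,0.08,0,0,0,0],[0,0.07,0,0,0,0],[0,0.045,0,0,0,0],[0,0.02,0,0,0,0],[0,0,0,0,0,0]]' 72;  python3 go.py 512 -195.5 134 0 0 | head -3
```

```text
time: 15.62
tcp_pos: [511.7, -195.0, 135.3]
eef_rot: [0.707, 0.0, 0.0, -0.707]
force: [0.1, -0.1, -0.8]
finger_gap: 0.842
tcp [ 511.73  -195.028  135.327] axes x [1. 0. 0.] y [ 0. -0. -1.] gap 0.8424212794421759 t 15.625 F [ 0.063 -0.073 -0.763] j [-0.511  0.324 -0.236  1.01   0.     1.06 ]
1 appr [ 0.  0. -1.] total shift/0.3 [ 0.001  0.004 -0.002] turn/1.5 [0. 0. 0.] deg [0.002 0.018 0.024] minrows 0.02295258397929895 0.0028275826954642664
   shift in target frame [ 0.001  0.004 -0.002]
```

```bash
python3 -m inch '[[0,0,0,0,0,0],[0,0,0,0,0,0],[0,0,0,0,0,0],[0,0,0,0,0,0],[0,0,0,0,0,0]]' 20;  python3 -c "
from bench import env;s=env.state();print(s['moment'],s['force'],s['joints'])"
python3 -m inch '[[0,0,0,0,0.04,0],[0,0,0,0,0.04,0],[0,0,0,0,0.04,0],[0,0,0,0,0,0]]';python3 -c "
from bench import env;s=env.state();print(s['moment'],s['force'],s['joints'])"
```

```text
time: 16.25
tcp_pos: [512.4, -195.6, 136.3]
eef_rot: [0.707, 0.001, 0.001, -0.707]
force: [-0.4, 0.8, 3.5]
finger_gap: 0.535
[ 0.08458827  0.04620921 -0.04147478] [-0.41231557  0.75529058  3.49912041] [-5.11216197e-01  3.23474280e-01 -2.35026238e-01  1.00981362e+00
  3.03013174e-04  1.05957939e+00]
time: 16.75
tcp_pos: [512.5, -195.6, 136.2]
eef_rot: [0.704, -0.063, 0.065, -0.704]
force: [-0.3, 0.5, 5.6]
finger_gap: 0.533
[ 0.13701142 -0.05326947  0.0140276 ] [-0.27249386  0.53522629  5.57135081] [-5.11204738e-01  3.23515034e-01 -2.35009633e-01  1.00963152e+00
  4.62833278e-04  1.24006840e+00]
```

```bash
for i in 1; do python3 -m inch '[[0,0,0,0,0.04,0],[0,0,0,0,0.03,0],[0,0,0,0,0,0]]';python3 -c "
from bench import env;s=env.state();print(s['moment'],s['joints'][5])"; done
python3 -m inch '[[0,0,0,0,0.03,0],[0,0,0,0,0.03,0],[0,0,0,0,0,0]]';python3 -c "
from bench import env;s=env.state();print(s['moment'],s['joints'][5])"
```

```text
time: 17.12
tcp_pos: [512.5, -195.6, 136.2]
eef_rot: [0.7, -0.1, 0.102, -0.7]
force: [-0.7, 0.4, 5.4]
finger_gap: 0.534
[ 0.11804099 -0.07829487  0.04230314] 1.344975887212925
time: 17.5
tcp_pos: [512.5, -195.6, 136.2]
eef_rot: [0.695, -0.131, 0.133, -0.695]
force: [-0.3, 1.4, 4.6]
finger_gap: 0.53
[ 0.0795625  -0.13812329  0.06771354] 1.4349611915588207
```

```bash
python3 -m inch '[[0,0,0,0,0.03,0],[0,0,0,0,0.03,0],[0,0,0,0,0.03,0],[0,0,0,0,0,0]]';python3 -c "
from bench import env;s=env.state();print(s['moment'],s['joints'][5])"
python3 - <<'E'
from bench import imaging
import cv2
p=imaging.camera("side");f=p["frame"][200:350,250:450];cv2.imwrite("pics/s6.png",cv2.resize(f,None,fx=4,fy=4)[:,:,::-1])
E
```

```text
time: 18.0
tcp_pos: [512.6, -195.7, 136.2]
eef_rot: [0.684, -0.177, 0.18, -0.684]
force: [0.8, 1.2, 5.1]
finger_gap: 0.535
[ 0.09580352 -0.08925994 -0.01401744] 1.5699927293639329
```

View pics/s6.png

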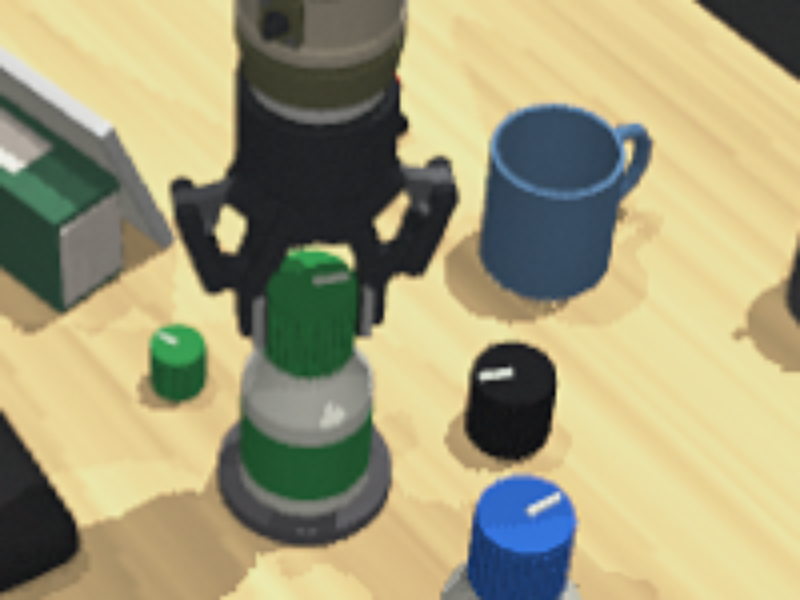

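The cap's pointer has turned with the gripper (pointer near (330,278) in the crop), with no stop past 24°, so clockwise is right. Turning on to about 75°.

```bash
python3 -m inch '[[0,0,0,0,0.06,0],[0,0,0,0,0.07,0],[0,0,0,0,0.07,0],[0,0,0,0,0.07,0],[0,0,0,0,0.07,0],[0,0,0,0,0.07,0],[0,0,0,0,0.06,0],[0,0,0,0,0.05,0],[0,0,0,0,0,0]]';python3 -c "
from bench import env;s=env.state();print(s['moment'],s['joints'][5])"; python3 -m inch '[[0,-0.005,0,0,0,0],[0,-0.01,0,0,0,0],[0,-0.015,0,0,0,0],[0,0,0,0,0,0]]'
```

```text
time: 19.18
tcp_pos: [512.7, -195.9, 136.3]
eef_rot: [-0.565, 0.424, -0.426, 0.565]
force: [1.3, -0.7, 7.3]
finger_gap: 0.531
[-0.03742911 -0.16843837 -0.00060993] 2.3493203881333597
time: 19.68
tcp_pos: [511.8, -195.3, 144.6]
eef_rot: [-0.565, 0.425, -0.425, 0.565]
force: [1.9, -0.7, 0.3]
finger_gap: 0.53
```

Lifted 8 mm with no load, so the cap is free. Raising it to about 100 mm.

```bash
python3 -m inch '[[0,-0.03,0,0,0,0],[0,-0.05,0,0,0,0],[0,-0.06,0,0,0,0],[0,-0.06,0,0,0,0],[0,-0.06,0,0,0,0],[0,-0.03,0,0,0,0],[0,-0.015,0,0,0,0],[0,0,0,0,0,0],[0,0,0,0,0,0],[0,0,0,0,0,0]]'
python3 - <<'E'
from bench import imaging
import cv2
from h import *
p=imaging.camera("side");f=p["frame"][130:355,150:450];cv2.imwrite("pics/s7.png",cv2.resize(f,None,fx=2.6,fy=2.6)[:,:,::-1])
for n in ("cap_green_center","board_center"):
  for d in imaging.tip_of(n,p)[:2]: print(n,d["score"],toworld(p,d["at"]))
E
```

```text
time: 20.92
tcp_pos: [511.4, -195.1, 235.1]
eef_rot: [-0.565, 0.425, -0.425, 0.565]
force: [-0.4, 0.2, -0.3]
finger_gap: 0.532
cap_green_center 0.91 [ 510.4788699  -193.97942932  229.78520486]
cap_green_center 0.89 [ 618.27027562 -235.64578315   23.90186942]
board_center 0.86 [518.74777322  57.83112243  62.60416148]
```

View pics/s7.png

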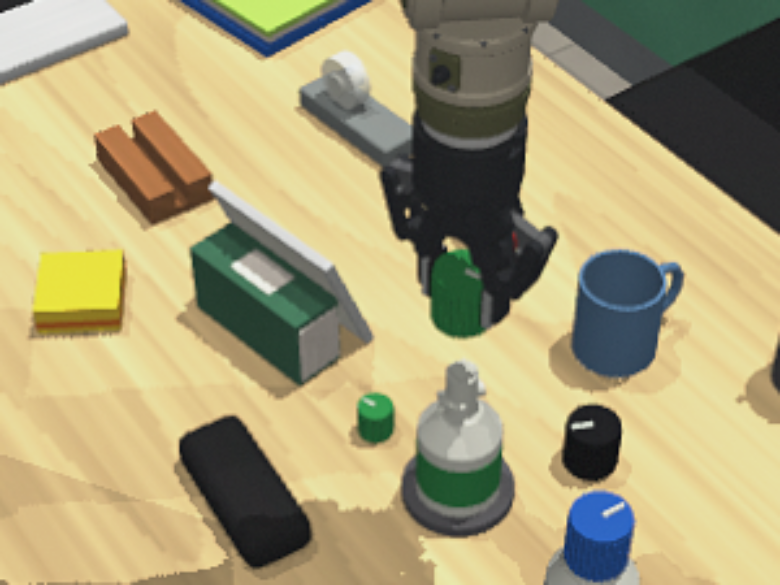

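The cap is held upright (460,290) well above the bare neck (460,380), the board leans on the far side of the box file, and everything else is in place. Cap centre is at about 230 mm.

```bash
python3 -c "
from bench import env;print(env.job_done());print(env.state()['time'])"
```

```text
the job is handed in; nothing more can be done
None
the job is handed in; nothing more can be done
```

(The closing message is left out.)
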